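Cup and snap ring on a screen's swivel spindle

TASK

On the screen's swivel base, nest the loose flared cup, wide side down, over the spindle and fully home on the identical cup already there, and let go of it. Then take the snap-ring pliers from their holder, put their tips between the prongs of the horseshoe snap ring, squeeze to spread it and slide it over the spindle's top down to the groove. Finish while still holding the squeezed pliers, with the spread ring level around the spindle, midway in the groove's height, carried by the pliers alone, and leave the circuit board, jar and screwdriver where they are.

Things in the scene. Friction and masses are not known exactly. Their poses are not given: they have to be found in the camera images.
- cup: loose aluminium cup, a hollow cone frustum lying wide side down: 56 mm across at the bottom, 42 mm at the top, 26 mm high, wall 2 mm, with a 12 mm thick hub at the top that has a round through hole of 34 mm; 60 g. Origin at the centre of the wide bottom, z up towards the narrow end
- seat (a point): where the loose cup's origin lies when fully nested, on the spindle axis, z up, 32 mm above the bench. The fixed lower cup, identical, has its bottom 12 mm lower, on a steel base 20 mm high there. The nested cup's hub rests on the lower hub, its top then 26 mm above this point
- groove (a point): mid-height of the groove on the spindle axis, z up, 66 mm above the bench. The spindle is vertical and fixed, 30 mm in diameter; the groove is 25 mm in diameter and 11 mm high; the spindle goes on 20 mm above this point, ending in a 4 mm chamfer (to 25 mm diameter). The nested upper cup ends 8 mm below this point
- pliers: steel snap-ring pliers, black handles, 130 g, upright in the holder, tips on its floor. Origin at the pivot, z up, y the squeezing direction, x along the pivot. Released: tips end 70 mm below, handles reach 84 mm above the origin. Squeezing the handles parts the tips (about 1:1). The frame belongs to the arm with the +y handle and turns with it, 0.175 rad about x when fully squeezed
- pliers_arm (a joint): angle between the pliers' arms, rad: 0 released, 0.35 fully squeezed (hard stop), where handle outer faces are parallel, 33 mm apart, and tip outer faces parallel, 34 mm apart. The spring yields from about 11 N on the handles, 15 N fully squeezed, about 23 N with the ring on; in squeezing, the pivot sinks about 4 mm below the fingers
- tip_a (a point): point on the outer face of the tip of the +y arm, 8 mm above the tip's end; the midpoint of tip_a and tip_b is the middle of the tips, squeezed or not. The tips are 8 mm wide along the pliers' x; released, their outer faces are 12 mm apart here (10 mm at the ends, 15 mm at 8 mm higher)
- tip_b (a point): the same point on the tip of the other (-y) arm
- pliers_grip (a point): good grip height: on the released pliers' z axis, 66 mm above the pivot. Handle outer faces are 57 mm apart here, flaring upward: 48 mm at 41 mm and 63 mm at 83 mm above the pivot; 18 mm wide along x. A light hold (10 N or a few mm of squeeze) carries the pliers with the tips still together. Moves with the +y arm
- holder: fixed grey block, 45 x 55 mm and 60 mm high, with a 13 x 21 mm slot from above, 5 mm floor, in which the pliers stand loosely; lift them straight up by at least 60 mm. Origin at the centre of its underside; its y is nearly the pliers' y
- ring: horseshoe snap ring, steel, 5 mm high and 5 mm wide in section, 33 g, lying flat. Origin under the back joint, about which its halves spring; relaxed, x is its symmetry axis towards the open ends, where two straight prongs leaning together end 56 mm from the origin. The frame turns with the half on the +y side. Relaxed it is too narrow (29 mm) for the spindle
- ring_half (a joint): angle by which the ring is spread, rad: 0 relaxed, about 0.32 with the pliers fully squeezed; over 0.25 counts as spread
- ring_center (a point): centre of the ring's inside at mid height, true when the ring is spread: then the inside is a 35 mm circle round it and the prongs are parallel, 34 mm apart. It belongs to the half on the +y side, 20 mm from the back joint; use it to line the spread ring up with the spindle
- ring_gap (a point): point between the relaxed prongs where the tips go, at mid height of the ring, 49 mm in front of the origin; the prongs' inner faces are 18.5 mm apart here and hang free over the edge of the rest. When spread there the tips grip the prongs 27 mm from ring_center and carry the ring by friction
- ring_rest: fixed dark rubber-faced block, 44 mm (x) x 60 mm, 30 mm high, on which the ring's back lies, its prongs overhanging the +x edge. Origin at the centre of its underside
- circuit_board: bystander: green circuit board on a tray, 100 x 75 x 17 mm; origin under its centre
- jar: bystander: glass jar 40 mm across, 55 mm high; origin under its centre
- screwdriver: bystander: screwdriver lying on the bench; origin under its middle
- swivel_base: fixed dark steel base plate, 150 mm (x) x 190 mm x 14 mm, with the spindle upright at its centre; origin at the centre of its underside
Things that resemble listed ones, but are neither listed nor needed, are in the scene too. Leave any red look-alike of the cup alone.

How it is judged:
By the outcome, as a careful person would: the job done as asked, in the order asked, and still so for the second after the job is handed in, while the arm keeps its last pose, push and grip.
It also fails if it takes over 64 s, if anything falls off the work surface, if the arm or the gripper's body presses on something with over 40 N, if the wrist force passes 120 N, or if a joint passes its speed limit or range.

ROBOT

A 6-joint arm with a two-finger parallel gripper is mounted at the origin on the work surface. World frame = base frame: x ahead of the robot, y to its left, z up, the work surface at z = 0. Lengths are in m, angles in rad, forces in N, time in s.
With the tool pointing down it reaches from about 0.275 to 0.75 m from the base axis. Payload 10.2 kg.
Tool frame: the origin (TCP) lies midway between the tips of the shut fingers; the grasp point (between the pads) lies 19 mm behind it (ctrl.grip_point_offset is the z of the grasp point in the tool frame, in m); z points along the fingers, y is the line along which they close (so a half turn about z gives the same grasp; the last joint's range is limited). The gripper opens to 88 mm and grips with 3 to 60 N. Pads are 18 mm wide; open, the fingers measure 123 mm over their backs; the gripper's body (75 mm by 187 mm) begins 45 mm behind the grasp point.
Start: joints at [-1.549, 0.313, 1.498, -0, 1.331, -0.223], TCP at [0.127, -0.509, 0.239] pointing down, gripper open.
Joint ranges: [-2.94, 2.94], [-0.97, 2.17], [0.19, 2.56], [-1.23, 4.37], [0.02, 3.11], [-2.88, 2.88]. Speed limits (rad/s): [2.39, 2.39, 3.01, 3.14, 3.14, 3.14].

INTERFACE

Orientations are given as a unit quaternion [x, y, z, w].
In Python, from plant import ctrl gives the robot as it stands. Calls block until the motion is done:
- ctrl.move_ptp(position, orientation): joint-space move of the TCP to a pose.
- ctrl.movel(position, rot=None, vel=0.15, force_limit=None): straight line of the TCP; rot=None keeps the orientation; vel is the mean speed in m/s. With force_limit (N) it stops when the force on the tool has changed by that much, and returns True; else False.
- ctrl.goto_joints(angles): joint-space move.
- ctrl.gripper_to(opening): finger opening in m; the grip force is fixed at half the most; returns when the fingers have stopped.
- ctrl.pause(seconds).
- ctrl.solve_ik(position, orientation): joint angles nearest the present ones, or None.
- ctrl.snapshot(name): name is "scene" or "top"; returns a dict with "pixels" (420x560x3 uint8, red, green, blue), "fovy" (degrees; the focal length in pixels is half the picture's height over the tangent of half this angle, whatever the lens; pixels are square), "cx", "cy" (the principal point, pixels), "rvec" (rotation vector, rad) and "tvec" (3), from world to camera coordinates, as OpenCV has them. Camera axes: x right, y down, z forward; pixel columns grow to the right and rows downward; lengths in m; the calibration is good to about 2 mm. A picture is of the moment at which its call begins. There is no depth.
A pose or a line that the arm cannot do raises ctrl.Unreachable and nothing moves.
- ctrl.hand_in(): hands the job in; it is judged then, once.
Trained networks look in a picture, given as the dict that the camera call returned (one of the last four; its "shot" number tells which), for a name from the list of things; names that differ only in an ending like _2 or _b are one class to them, and where a whole thing is asked for, a point or a joint stands for the part that bears it (a point fixed in the world has none). Each returns a list of dicts, best first, with "confidence" (0 to 1); they miss things now and then, are a little off and sometimes report something else, mostly with a low value. They report only what shows in the picture. A call takes as long as a camera call. They do not tell look-alikes from the thing itself.
- ctrl.masks_of(picture, label): "pixels" (420x560 bool, what is visible of it).
- ctrl.mark_of(picture, label): "point" ([x, y, z] in m, in the coordinates of the camera as it stood for that picture, good to about 4 mm: a listed point, or the origin of a listed thing).
Readings, each from a call of its own:
- ctrl.read_time_s(): time.
- ctrl.read_joint_pos(): joint angles.
- ctrl.read_qd(): joint speeds.
- ctrl.read_joint_torque(): joint torques, N m.
- ctrl.read_tool_pos(): TCP position.
- ctrl.read_tool_rot(): TCP orientation.
- ctrl.read_wrist_force(): force on the tool from outside, world axes, zero at the start.
- ctrl.read_ft_torque(): the same for the moment, N m.
- ctrl.read_opening(): finger opening in m.
- ctrl.read_grasp_force(): force on a finger pad.
Only numpy, scipy, OpenCV 4.12 (cv2) and the standard library are available. Lean on these libraries where they do the work, as an engineer would, in place of code of your own. Each camera call takes 0.05 s, during which the arm holds its last target. There are 200 camera calls.

## Working session

There is one attempt and no reset: what is moved stays moved. The work goes in short steps, each a Python script; the robot and the scene stay as the last script left them, time stands still between calls to the robot, and variables do not carry over. Pictures are saved under pics/ and viewed, at most 10 in all, crops included, and the job is handed in when it is done.

```bash
ls; mkdir -p pics; cat > h.py <<'E'
from plant import ctrl
import numpy as np, cv2
from scipy.spatial.transform import Rotation as R
def snap(n): return ctrl.snapshot(n)
def w(p,pt):
    M=R.from_rotvec(np.ravel(p["rvec"])).as_matrix(); return M.T@(np.ravel(pt)-np.ravel(p["tvec"]))
def pix(p,X):
    f=210/np.tan(np.radians(p["fovy"])/2)
    return cv2.projectPoints(np.array(X,float).reshape(-1,3),np.ravel(p["rvec"]).astype(float),np.ravel(p["tvec"]).astype(float),np.array([[f,0,p["cx"]],[0,f,p["cy"]],[0,0,1.]]),None)[0].reshape(-1,2)
def save(p,n): cv2.imwrite("pics/"+n,p["pixels"][:,:,::-1])
def rayz(p,uv,z):
    f=210/np.tan(np.radians(p["fovy"])/2)
    M=R.from_rotvec(np.ravel(p["rvec"])).as_matrix(); c=-M.T@np.ravel(p["tvec"])
    d=M.T@np.array([(uv[0]-p["cx"])/f,(uv[1]-p["cy"])/f,1]); return c+d*(z-c[2])/d[2]
E
python3 - <<'E'
from h import *
for n in("scene","top"):
    p=snap(n); save(p,n+"0.png")
    M=R.from_rotvec(np.ravel(p["rvec"])).as_matrix(); print(n,"cam",-M.T@np.ravel(p["tvec"]),p["fovy"])
    for l in("cup","seat","groove","pliers","tip_a","tip_b","pliers_grip","holder","ring","ring_center","ring_gap","ring_rest","circuit_board","jar","screwdriver","swivel_base"):
        for d in ctrl.mark_of(p,l):
            X=w(p,d["point"]); print(l,round(d["confidence"],2),X.round(4),pix(p,X).round(0)[0])
print(ctrl.read_time_s(), ctrl.grip_point_offset)
E
```

```text
pics
scene cam [ 1.15243864 -0.362302    0.82797974] 54.16844380549396
cup 0.76 [ 5.455e-01 -2.539e-01  1.000e-04] [195. 271.]
cup 0.58 [ 0.6642 -0.4179 -0.002 ] [144. 344.]
seat 0.6 [ 0.5373 -0.0815  0.0335] [255. 232.]
groove 0.63 [ 0.5432 -0.0787  0.0655] [256. 225.]
pliers 0.51 [0.4797 0.2058 0.0804] [336. 167.]
tip_a 0.41 [ 0.3883 -0.3482  0.0026] [137. 242.]
tip_b 0.41 [ 0.3883 -0.3482  0.0026] [137. 242.]
pliers_grip 0.79 [0.4825 0.2005 0.1429] [337. 150.]
pliers_grip 0.72 [0.5974 0.2745 0.029 ] [380. 197.]
pliers_grip 0.64 [ 0.5384 -0.0829  0.0337] [255. 233.]
holder 0.88 [ 0.4784  0.205  -0.    ] [333. 188.]
ring 0.57 [0.5957 0.2742 0.0295] [379. 196.]
ring_center 0.64 [0.6126 0.2621 0.0358] [380. 200.]
ring_gap 0.67 [0.6405 0.2514 0.031 ] [383. 209.]
ring_rest 0.81 [0.608  0.272  0.0008] [380. 207.]
ring_rest 0.22 [ 0.7499 -0.2705 -0.0053] [224. 344.]
jar 0.84 [ 0.3863 -0.3462  0.0006] [138. 242.]
jar 0.47 [0.3434 0.3969 0.0026] [357. 142.]
screwdriver 0.65 [0.3417 0.3977 0.001 ] [357. 142.]
screwdriver 0.17 [ 4.801e-01  2.053e-01 -3.000e-04] [333. 188.]
swivel_base 0.56 [ 
[... 515 characters left out ...]
[207. 223.]
pliers_grip 0.75 [ 0.5458 -0.259  -0.0013] [347. 211.]
pliers_grip 0.53 [0.4785 0.2034 0.1381] [204. 221.]
holder 0.78 [0.4775 0.2054 0.0023] [210. 227.]
holder 0.47 [ 5.464e-01 -2.554e-01 -3.000e-04] [346. 211.]
ring 0.65 [0.5936 0.2737 0.0302] [190. 191.]
ring_center 0.64 [0.6144 0.2635 0.0336] [193. 185.]
ring_gap 0.54 [0.6414 0.2542 0.034 ] [196. 177.]
ring_rest 0.52 [0.6073 0.2702 0.0033] [193. 189.]
circuit_board 0.88 [ 0.7504 -0.2778  0.0015] [353. 153.]
jar 0.7 [ 0.3868 -0.3467  0.0044] [374. 258.]
screwdriver 0.66 [ 0.3397  0.3916 -0.001 ] [151. 267.]
swivel_base 0.98 [ 0.5418 -0.0857 -0.0012] [297. 211.]
swivel_base 0.62 [ 0.3881 -0.3488  0.0025] [375. 258.]
1.7 -0.0187
```

```bash
python3 - <<'E'
import cv2,numpy as np
a=cv2.imread("pics/scene0.png");t=cv2.imread("pics/top0.png")
# top row: scene crop with cups; pliers; bottom: full scene
A=cv2.resize(a[200:380,100:300],(400,360),interpolation=cv2.INTER_CUBIC)
B=cv2.resize(a[120:240,290:423],(400,360),interpolation=cv2.INTER_CUBIC)
C=cv2.resize(t[130:280,180:430],(400,240),interpolation=cv2.INTER_CUBIC)
D=cv2.resize(a,(320,240))
o=np.zeros((600,800,3),np.uint8);o[:360,:400]=A;o[:360,400:]=B;o[360:,:400]=C;o[360:,400:720]=D
cv2.imwrite("pics/v1.png",o)
E
```

```text
(no output)
```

View pics/v1.png

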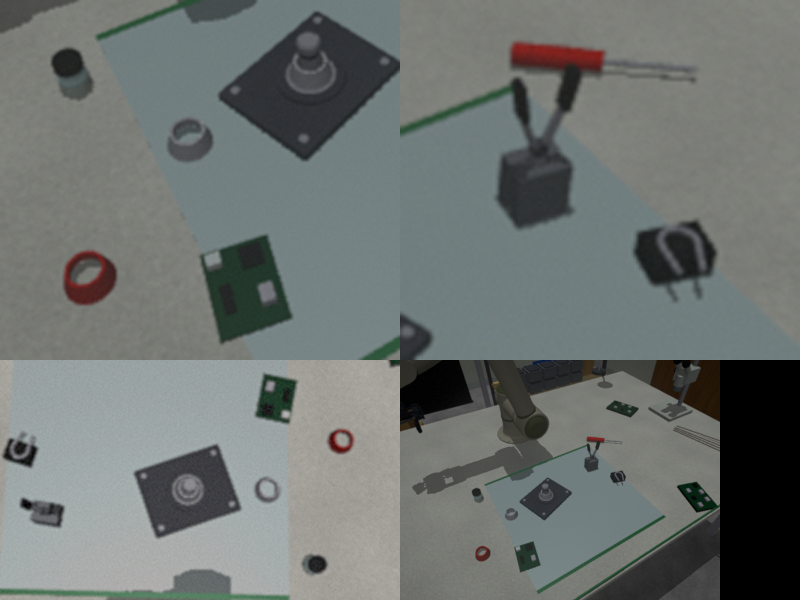

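The loose cup candidates are the aluminium cup at scene (195,271) and the red cup at (144,344). The fixed aluminium cup is on the spindle at (256,233). I choose the one at (195,271). The red one is the look-alike, and the crop confirms this.

Next I'll refine the poses by fitting silhouettes to the masks.

```bash
cat >> h.py <<'E'
from scipy.optimize import minimize
S=4
def circ(r,z,n=40):
    a=np.linspace(0,2*np.pi,n,endpoint=False); return np.c_[r*np.cos(a),r*np.sin(a),np.full(n,z)]
def box(a,b,z0,z1): return np.array([[x,y,z] for x in(-a/2,a/2) for y in(-b/2,b/2) for z in(z0,z1)])
def sil(p,parts,q):
    c,s=np.cos(q[3]),np.sin(q[3]); M=np.array([[c,-s,0],[s,c,0],[0,0,1]])
    im=np.zeros((420*S,560*S),np.uint8)
    for P in parts:
        u=(pix(p,P@M.T+q[:3])+.5)*S-.5
        cv2.fillConvexPoly(im,cv2.convexHull((u*16).round().astype(np.int32)),1,shift=4)
    return cv2.resize(im.astype(np.float32),(560,420),interpolation=cv2.INTER_AREA)
def fit(pm,parts,q0,z,yaw=True):
    def c(v):
        q=[v[0],v[1],z,v[2] if yaw else 0]
        return sum(np.abs(sil(p,parts,q)-m).sum()/m.sum() for p,m in pm)
    k=3 if yaw else 2; v0=np.array(q0[:k],float)
    r=minimize(c,v0,method="Nelder-Mead",options=dict(initial_simplex=np.vstack([v0]+[v0+np.eye(k)[i]*(.006,.006,.08)[i] for i in range(k)]),xatol=1e-5,fatol=1e-5))
    return r.x,r.fun
def mask(p,l,near):
    b=None
    for d in ctrl.masks_of(p,l):
        ys,xs=np.nonzero(d["pixels"]); e=np.hypot(xs.mean()-near[0],ys.mean()-near[1])
        if e<15 and b is None: b=d["pixels"].astype(np.float32)
    return b
CUP=[np.vstack([circ(.028,0),circ(.021,.026)])]
def marks(ps,l,near,tol=.03):
    o=[]
    for p in ps:
        for d in ctrl.mark_of(p,l):
            X=w(p,d["point"])
            if np.linalg.norm(X-near)<tol: o.append(X);break
    return np.array(o)
E
cat > m.py <<'E'
from h import *
ps=[snap("scene"),snap("top")]
def do(n,parts,X,z,yaw):
    pm=[(p,mask(p,n,pix(p,[X[0],X[1],z+.02])[0])) for p in ps]
    pm=[(p,m) for p,m in pm if m is not None]
    for q in ([[x] for x in pm]+[pm] if len(pm)>1 else [pm]):
        if q: r=fit(q,parts,X,z,yaw); print(n,len(q),r[0].round(4),round(r[1],3))
do("cup",CUP,[.5455,-.255],0,False)
SB=[box(.15,.19,0,.014),np.vstack([circ(.028,.02),circ(.021,.046)]),np.vstack([circ(.015,.04),circ(.015,.082),circ(.0125,.086)])]
for y in(-.35,.25): do("swivel_base",SB,[.54,-.085,y],0,True)
do("holder",[box(.045,.055,0,.06)],[.479,.205,.0],0,True)
do("ring_rest",[box(.044,.06,0,.03)],[.608,.271,-.4],0,True)
ps+=[snap("scene"),snap("top")]
for l,X in dict(cup=(.546,-.255,0),seat=(.537,-.083,.034),groove=(.539,-.082,.066),pliers=(.48,.204,.077),tip_a=(.48,.204,.01),pliers_grip=(.48,.203,.14),holder=(.478,.205,0),ring=(.595,.274,.03),ring_center=(.613,.263,.034),ring_gap=(.641,.253,.033)).items():
    a=marks(ps,l,np.array(X)); print(l,a.round(4).tolist(), a.mean(0).round(4) if len(a) else '')
E
python3 m.py
```

```text
cup 1 [ 0.5463 -0.2555] 0.384
cup 1 [ 0.543  -0.2552] 0.327
cup 2 [ 0.5439 -0.2552] 0.759
swivel_base 1 [ 0.5389 -0.0839  0.3425] 0.071
swivel_base 1 [ 0.5381 -0.0833  0.3553] 0.047
swivel_base 2 [ 0.5385 -0.0832  0.3476] 0.118
swivel_base 1 [ 0.5398 -0.0838  0.3423] 0.071
swivel_base 1 [ 0.5381 -0.0834  0.357 ] 0.046
swivel_base 2 [ 0.5385 -0.0834  0.3533] 0.118
holder 1 [ 0.4831  0.201  -0.0144] 0.181
holder 1 [ 0.4774  0.2021 -0.1629] 0.298
holder 2 [ 0.4788  0.2025 -0.1704] 0.524
ring_rest 1 [ 0.6097  0.2683 -0.287 ] 0.648
ring_rest 1 [ 0.6073  0.2718 -0.313 ] 0.27
ring_rest 2 [ 0.6078  0.2713 -0.2875] 0.937
cup [[0.5466, -0.253, -0.0022], [0.5457, -0.2556, 0.0026], [0.5485, -0.2529, 0.0023], [0.5447, -0.2584, 0.0014]] [ 0.5464 -0.255   0.001 ]
seat [[0.536, -0.0832, 0.0319], [0.5349, -0.0835, 0.0344], [0.5368, -0.0844, 0.0353], [0.5362, -0.0859, 0.0345]] [ 0.536  -0.0843  0.034 ]
groove [[0.5424, -0.0811, 0.0649], [0.5369, -0.0836, 0.0627], [0.5449, -0.077, 0.0664], [0.5376, -0.0839, 0.0656]] [ 0.5404 -0.0814  0.0649]
pliers [[0.4806, 0.2047, 0.0769], [0.4799, 0.2065, 0.0741], [0.4793, 0.2042, 0.0777], [0.482, 0.2036, 0.0746]] [0.4805 0.2048 0.0758]
tip_a [] 
pliers_grip [[0.4809, 0.2041, 0.1397], [0.481, 0.2044, 0.1398], [0.4795, 0.1988, 0.1411], [0.4788, 0.2044, 0.1407]] [0.48   0.2029 0.1403]
holder [[0.4814, 0.2082, -0.0033], [0.4796, 0.2031, 0.0016], [0.4804, 0.2081, 0.002], [0.4747, 0.2046, 0.0003]] [4.79e-01 2.06e-01 2.00e-04]
ring [[0.5956, 0.2707, 0.0258], [0.5957, 0.2738, 0.0295], [0.5973, 0.269, 0.0326], [0.5918, 0.2716, 0.0282]] [0.5951 0.2713 0.029 ]
ring_center [[0.6125, 0.2619, 0.0348], [0.6155, 0.2643, 0.0352], [0.6138, 0.2622, 0.0346], [0.6137, 0.2651, 0.0319]] [0.6139 0.2634 0.0341]
ring_gap [[0.6457, 0.2519, 0.0327], [0.6404, 0.2521, 0.0342], [0.6438, 0.2524, 0.0329], [0.642, 0.2557, 0.0357]] [0.643  0.253  0.0339]
```

```bash
cat >> h.py <<'E'
def down(a): return (R.from_euler("z",a)*R.from_euler("x",np.pi)).as_quat()
E
python3 - <<'E'
from h import *
q=down(0)
print(ctrl.solve_ik([.545,-.255,.12],q),ctrl.solve_ik([.5385,-.0833,.12],q))
x=.545
ctrl.move_ptp([x,-.2553,.12],q); ctrl.movel([x,-.2553,.005])
ctrl.gripper_to(.03); print(ctrl.read_opening(),ctrl.read_grasp_force())
ctrl.movel([x,-.2553,.125])
ctrl.movel([.5385,-.2,.125]); print(ctrl.read_opening(),ctrl.read_tool_pos(),ctrl.read_time_s())
p=snap("scene"); save(p,"s1.png"); t=p
for d in ctrl.masks_of(p,"cup")[:3]:
    ys,xs=np.nonzero(d["pixels"]);print(d["confidence"],xs.mean(),ys.mean(),xs.min(),xs.max(),ys.min(),ys.max(),d["pixels"].sum())
for d in ctrl.mark_of(p,"cup"): print(d["confidence"],w(p,d["point"]))
u,v=pix(p,[.5385,-.2,.13])[0].astype(int);c=p["pixels"][v-50:v+50,u-60:u+60,::-1]
cv2.imwrite("pics/s1c.png",cv2.resize(c,(720,600),interpolation=cv2.INTER_CUBIC));print(u,v)
E
```

```text
[-6.32139131e-01  5.88747097e-01  1.40417203e+00 -4.44089210e-16
  1.14867353e+00  9.38657196e-01] [-3.68558909e-01  4.76448497e-01  1.59025843e+00 -4.44089210e-16
  1.07488573e+00  1.20223742e+00]
0.05061169464258523 28.88138138630893
0.050837083095735085 [ 0.5386498  -0.20030826  0.12492309] 9.275
0.95 143.7862407862408 339.3980343980344 131 156 326 351 407
0.57 207.29457364341084 226.83462532299743 197 219 215 238 387
0.71 [ 0.65921028 -0.41624094 -0.00077792]
0.31 [ 0.53919762 -0.08252541  0.03236507]
206 225
```

View pics/s1c.png

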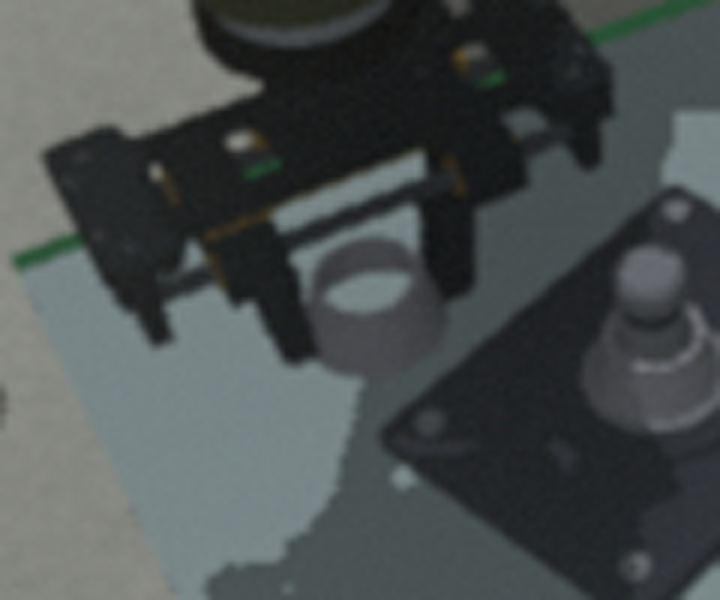

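The cup is held level between the fingers at full-image pixel (207,227), just left of the spindle. I'll measure where it sits in the hand.

```bash
python3 - <<'E'
from h import *
p=snap("scene"); tp=ctrl.read_tool_pos()
m=mask(p,"cup",(207,226))
cs,_=cv2.findContours(m.astype(np.uint8),cv2.RETR_EXTERNAL,cv2.CHAIN_APPROX_NONE); f=np.zeros((420,560),np.uint8); cv2.drawContours(f,cs,-1,1,-1)
print(fit([(p,f.astype(np.float32))],CUP,[tp[0],tp[1]],tp[2]-.005,False),tp)
h=cv2.convexHull(np.vstack(cs)); g=np.zeros((420,560),np.uint8); cv2.fillConvexPoly(g,h,1)
print(fit([(p,g.astype(np.float32))],CUP,[tp[0],tp[1]],tp[2]-.005,False))
c=lambda x:np.abs(sil(p,CUP,[x,tp[1],tp[2]-.005,0])-g).sum()
xs=np.arange(-.006,.0065,.001); print([round(float(c(tp[0]+d)),1) for d in xs])
# control: same vertical-edge measurement, red-cup free
E
```

```text
(array([ 0.53948961, -0.19921862]), np.float64(0.05821205675601959)) [ 0.53852041 -0.20081654  0.12486188]
(array([ 0.54018122, -0.19949474]), np.float64(0.0625))
[140.6, 125.1, 110.7, 93.4, 78.1, 63.9, 51.6, 44.8, 40.7, 46.1, 57.2, 68.9, 81.9]
```

```bash
python3 - <<'E'
from h import *
x,y=.538,-.0838
ctrl.movel([x,y,.125]); ctrl.pause(.2); f0=ctrl.read_wrist_force()
for z in(.09,.06,.045,.036):
    s=ctrl.movel([x,y,z],vel=.06,force_limit=12); print(z,s,ctrl.read_tool_pos(),ctrl.read_wrist_force()-f0)
    if s: break
print(ctrl.read_opening(),ctrl.read_time_s())
p=snap("scene"); u,v=pix(p,[.5385,-.0833,.06])[0].astype(int);c=p["pixels"][v-50:v+50,u-60:u+60,::-1]
cv2.imwrite("pics/s2c.png",cv2.resize(c,(720,600),interpolation=cv2.INTER_CUBIC))
E
```

```text
0.09 False [ 0.53815212 -0.08384467  0.09013191] [-0.67746856  0.81970839  0.19881463]
0.06 False [ 0.53809404 -0.08383115  0.05999711] [-0.0153012   0.32133089  0.43960522]
0.045 False [ 0.53783592 -0.08375576  0.04463518] [-0.55207632  0.50778266 -0.06033742]
0.036 True [ 0.53883708 -0.08425468  0.03673288] [-2.06384363  0.52265079  8.76104189]
0.05046369761144774 12.6667
```

View pics/s2c.png

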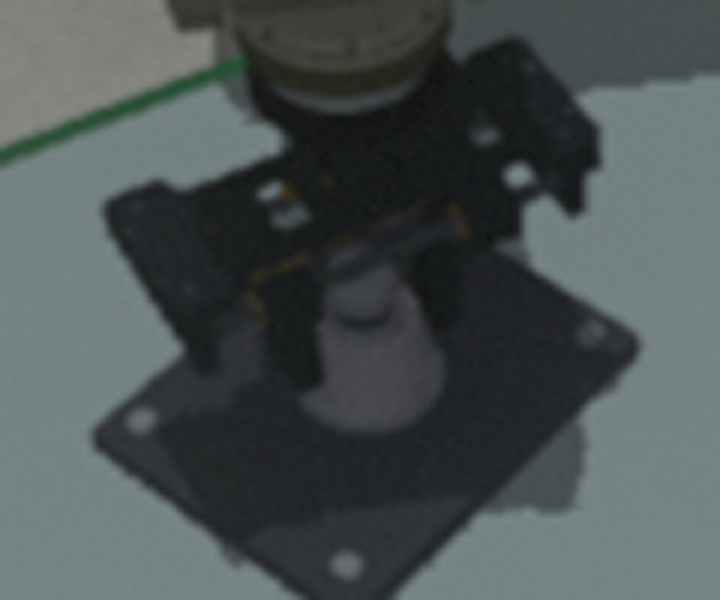

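Contact came at z = 0.0367, where about 0.037 was expected, so the cup is fully home around the spindle. I'll release, retract and measure the pliers and ring.

```bash
cat > ringm.py <<'E'
from h import *
def ringparts(rel,z0=0,z1=.005):
    a=np.linspace(np.pi,np.pi/2,10); c=[(.02+.02*np.cos(t),.02*np.sin(t)) for t in a]+[(.054,.0195)]
    c=np.array(c); P=[]
    for s in(1,-1):
        M=R.from_euler("z",-s*rel/2).as_matrix()
        for i in range(len(c)-1):
            d=c[i+1]-c[i]; n=np.array([-d[1],d[0]])/np.hypot(*d)*.0025; d=d/np.hypot(*d)*.0003
            q=np.array([c[i]+n-d,c[i]-n-d,c[i+1]+n+d,c[i+1]-n+d]); q=np.c_[q[:,0],s*q[:,1],0*q[:,0]]@M.T
            P.append(np.vstack([q+[0,0,z0],q+[0,0,z1]]))
    return P
E
python3 - <<'E'
from ringm import *
ctrl.gripper_to(.086)
x,y=ctrl.read_tool_pos()[:2]
ctrl.movel([x,y,.13]); ctrl.movel([.45,.05,.24],vel=.25)
print(ctrl.read_time_s())
ps=[snap("scene"),snap("top")]
save(ps[0],"s3.png");save(ps[1],"t3.png")
for p in ps:
    for d in ctrl.mark_of(p,"cup"): print("cup",d["confidence"],w(p,d["point"]).round(4))
pm=[(p,mask(p,"ring",pix(p,[.615,.263,.033])[0])) for p in ps]; pm=[x for x in pm if x[1] is not None]
for q in [[x] for x in pm]+[pm]: print("ring",[fit(q,ringparts(.32),[.595,.2715,-.35],.03)])
H=lambda s:np.array([[x,s*yy,z] for x in(-.009,.009) for yy,z in((.019,.116),(.024,.116),(.025,.159),(.0317,.159))]+[[x,s*yy,.08] for x in(-.006,.006) for yy in(-.004,.008)])
parts=[box(.045,.055,0,.06),H(1),H(-1)]
pm=[]
for p in ps:
    a=mask(p,"holder",pix(p,[.479,.204,.03])[0]);b=mask(p,"pliers",pix(p,[.479,.204,.1])[0])
    if a is not None and b is not None: pm.append((p,np.maximum(a,b)))
    else: print("miss",a is None,b is None)
for q in [[x] for x in pm]+([pm] if len(pm)>1 else []): print("hp",[fit(q,parts,[.479,.204,y0],0) for y0 in(-.25,0.1)])
E
```

```text
15.0917
cup 0.9 [ 0.6598 -0.4169 -0.0013]
cup 0.67 [ 0.5415 -0.0828  0.0353]
cup 0.72 [ 0.6536 -0.4168  0.0022]
cup 0.53 [ 0.5385 -0.0853  0.0333]
ring [(array([ 0.59819204,  0.27254399, -0.36743897]), np.float64(0.3298611044883728))]
ring [(array([ 0.5979973 ,  0.27150157, -0.3104851 ]), np.float64(38.90625))]
ring [(array([ 0.59751154,  0.26910337, -0.31387499]), np.float64(39.44742202758789))]
miss True True
hp [(array([ 0.47761191,  0.20425704, -0.16862106]), np.float64(0.1956178992986679)), (array([ 0.47710633,  0.20412133, -0.18231476]), np.float64(0.19530265033245087))]
```

```bash
python3 - <<'E'
from h import *
a=np.pi-.175; q=down(a); X=np.array([.479,.2038])
print(ctrl.solve_ik([*X,.122],q))
ctrl.gripper_to(.087)
ctrl.move_ptp([*X,.20],q); ctrl.movel([*X,.122],vel=.1,force_limit=8)
ctrl.gripper_to(.054); print(ctrl.read_opening(),ctrl.read_grasp_force(),ctrl.read_tool_pos())
ctrl.movel([*X,.225],vel=.12); ctrl.pause(.1)
print(ctrl.read_opening(),ctrl.read_grasp_force(),ctrl.read_tool_pos(),ctrl.read_time_s(),ctrl.read_wrist_force())
p=snap("scene");t=snap("top")
for l,z in(("pliers",.178),("tip_a",.116),("pliers_grip",.244)):
    m=marks([p,t],l,np.array([*X,z]),.05); print(l,m.round(4).tolist())
u,v=pix(p,[*X,.16])[0].astype(int);c=p["pixels"][v-70:v+70,u-80:u+80,::-1]
cv2.imwrite("pics/s4c.png",cv2.resize(c,(640,560),interpolation=cv2.INTER_CUBIC)); save(p,"s4.png"); print(u,v)
E
```

```text
[ 0.17695054  0.42650501  1.66322681  0.          1.05186083 -1.21884579]
0.054234264323751884 12.80202203379531 [0.4794628  0.20368358 0.12272051]
0.05386733101575486 10.009041671935393 [0.47870706 0.20373969 0.22420559] 20.7417 [-0.70282412 -0.30168256 -1.21386586]
pliers [[0.478, 0.2035, 0.1764]]
tip_a [[0.4806, 0.2017, 0.1171]]
pliers_grip [[0.4765, 0.2006, 0.2445]]
337 144
```

View pics/s4c.png

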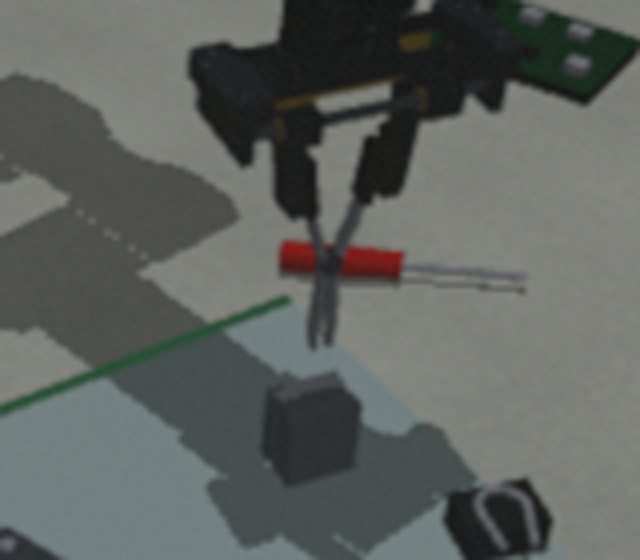

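The pliers are held upright and clear of the holder, with the tips together around crop (320,345). I'll hover over the ring gap and look again.

```bash
python3 - <<'E'
from h import *
a=np.pi-.36; q=down(a); X=np.array([.6433,.254])
print(ctrl.solve_ik([*X,.15],q))
ctrl.movel([*X,.225],rot=q,vel=.15); ctrl.movel([*X,.165],vel=.1); ctrl.pause(.15)
print(ctrl.read_opening(),ctrl.read_tool_pos(),ctrl.read_time_s())
ps=[snap("scene"),snap("top"),snap("scene"),snap("top")]
for p in ps[:2]:
  for l in("tip_a","tip_b"):
    for d in ctrl.mark_of(p,l):
        print(l,round(d["confidence"],2),w(p,d["point"]).round(4))
for l,z in(("pliers",.118),("ring_gap",.033),("ring",.03),("ring_center",.033)):
    m=marks(ps,l,np.array([*(X if l!="ring" and l!="ring_center" else (.605,.267)),z]),.05); print(l,m.round(4).tolist())
o=[]
for p,z in((ps[0],.05),(ps[1],.04)):
    u,v=pix(p,[*X,z])[0].astype(int);c=p["pixels"][v-35:v+35,u-35:u+35,::-1]
    print(u,v); o.append(cv2.resize(c,(400,400),interpolation=cv2.INTER_CUBIC))
cv2.imwrite("pics/s5c.png",np.hstack(o))
for p,n in zip(ps,("s5.png","t5.png")): save(p,n)
E
```

```text
[ 0.20709304  0.75747516  1.02677235  0.          1.35734515 -1.00370329]
0.054301553599145944 [0.64357428 0.2540756  0.16587658] 23.3333
tip_a 0.97 [0.6544 0.2645 0.0501]
tip_a 0.67 [0.643  0.2512 0.0594]
tip_b 0.97 [0.6544 0.2645 0.0501]
tip_b 0.67 [0.643  0.2512 0.0594]
pliers [[0.6414, 0.2568, 0.1207], [0.6435, 0.2543, 0.12]]
ring_gap [[0.6092, 0.273, 0.0032], [0.6392, 0.2503, 0.0573]]
ring [[0.597, 0.2695, 0.0322], [0.5971, 0.2733, 0.0317]]
ring_center [[0.613, 0.2604, 0.0369], [0.6132, 0.2635, 0.0362]]
386 204
196 176
```

View pics/s5c.png

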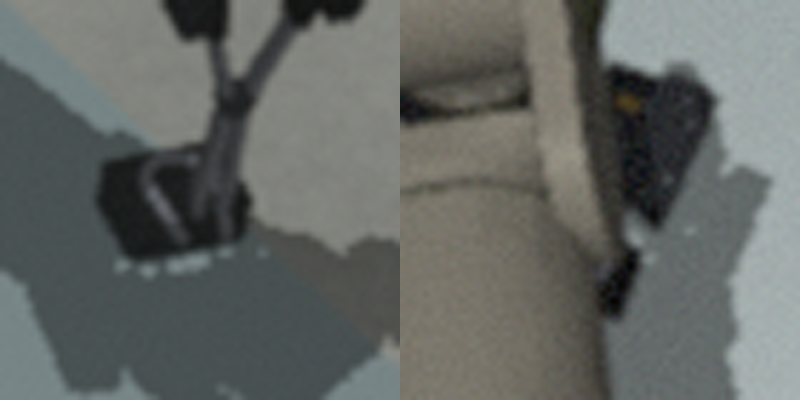

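The scene crop shows the tips near (205–230, 215–235), with the left prong at (185,240). The top view is hidden by the arm. I'll overlay the predicted models to check.

```bash
python3 - <<'E'
from ringm import *
p=snap("scene"); tp=ctrl.read_tool_pos(); K=8
u0,v0=386-45,204-40
im=cv2.resize(p["pixels"][v0:v0+70,u0:u0+95,::-1],None,fx=K,fy=K,interpolation=cv2.INTER_CUBIC)
im=np.clip(im.astype(float)*1.6,0,255).astype(np.uint8)
def dr(P,c):
    uv=((pix(p,P)+.5-[u0,v0])*K).round().astype(np.int32); cv2.polylines(im,[cv2.convexHull(uv)],True,c,1)
yaw=-.36; M=R.from_euler("z",yaw).as_matrix()
o=np.array([.6433,.254,.03])-M@[.049,0,0]
for P in ringparts(.32): dr(P[:] @M.T+o,(0,255,0))
for s in(1,-1):
    e=np.array([[x,s*y,z] for x in(-.004,.004) for y,z in((.005,0),(.006,.008),(.0075,.016),(.002,0),(.002,.016))])+[0,0,-.117]
    dr(e@M.T+tp,(0,0,255))
cv2.imwrite("pics/s6c.png",im); print(im.shape)
# full-ring mask check vs several candidate
E
```

```text
(560, 760, 3)
```

View pics/s6c.png

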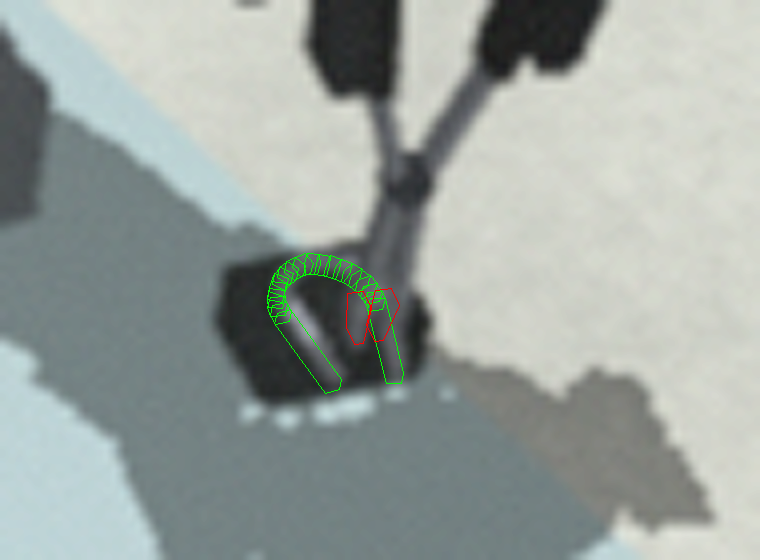

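```bash
cat > rf.py <<'E'
from ringm import *
ps=[snap("scene"),snap("top")]
for p,n in zip(ps,("s3.png","t3.png")): p["pixels"]=cv2.imread("pics/"+n)[:,:,::-1]
P=ringparts(.32)
def cost(v,use):
    c=0
    for p in use:
        g=p["pixels"].astype(np.float32).mean(2)
        q=[v[0],v[1],.03,v[2]]; s=sil(p,P,q)
        b=sil(p,[box(.044,.06,0,.03)],[REST[0],REST[1],0,REST[2]])
        b=cv2.erode(b,np.ones((3,3)))  # inside the rest block: black background + bright ring
        sel=b>.9
        A=np.c_[s[sel],np.ones(sel.sum())]; k=np.linalg.lstsq(A,g[sel],rcond=None)
        c+=((A@k[0]-g[sel])**2).sum()/((g[sel]-g[sel].mean())**2).sum()
    return c
REST=[.6075,.2715,-.30]
def dark(p):
    g=p["pixels"].astype(np.float32).mean(2); u,v=pix(p,[.6075,.2715,.015])[0]
    yy,xx=np.mgrid[:420,:560]; return ((g<60)&(np.hypot(xx-u,yy-v)<22))
def rfit(use):
    def c(v):
        e=0
        for p in use:
            m=np.maximum(dark(p),0).astype(np.uint8); m=cv2.morphologyEx(m,cv2.MORPH_CLOSE,np.ones((5,5)))
            e+=np.abs(sil(p,[box(.044,.06,0,.03)],[v[0],v[1],0,v[2]])-m).sum()/m.sum()
        return e
    v0=np.array(REST); return minimize(c,v0,method="Nelder-Mead",options=dict(initial_simplex=np.vstack([v0]+[v0+np.eye(3)[i]*(.006,.006,.1)[i] for i in range(3)])))
for u in([ps[0]],[ps[1]],ps): r=rfit(u); print("rest",r.x.round(4),round(r.fun,3))
REST=list(r.x)
for u in([ps[0]],[ps[1]],ps):
    best=None
    for y0 in(-.45,-.3):
        v0=np.array([.597,.2715,y0]); r=minimize(cost,v0,args=(u,),method="Nelder-Mead",options=dict(initial_simplex=np.vstack([v0]+[v0+np.eye(3)[i]*(.005,.005,.1)[i] for i in range(3)])))
        if best is None or r.fun<best.fun: best=r
    x=best.x; print("ring",x.round(4),round(best.fun,3),"gap",(x[:2]+.049*np.array([np.cos(x[2]),np.sin(x[2])])).round(4))
o=[]
for p in ps:
    u,v=pix(p,[.62,.265,.03])[0].astype(int)-20; K=10
    im=cv2.resize(p["pixels"][v:v+40,u:u+40,::-1],None,fx=K,fy=K,interpolation=cv2.INTER_CUBIC); im=np.clip(im*1.5,0,255).astype(np.uint8)
    M=R.from_euler("z",x[2]).as_matrix()
    for Q in P+[None]:
        if Q is None: Q=box(.044,.06,0,.03)@R.from_euler("z",REST[2]).as_matrix().T+[REST[0],REST[1],0]
        else: Q=Q@M.T+[x[0],x[1],.03]
        cv2.polylines(im,[cv2.convexHull(((pix(p,Q)+.5-[u,v])*K).round().astype(np.int32))],True,(0,255,0),1)
    o.append(im)
cv2.imwrite("pics/rf.png",np.hstack(o))
E
python3 rf.py
```

```text
rest [ 0.6109  0.2697 -0.2815] 0.183
rest [ 0.6081  0.2688 -0.3013] 0.339
rest [ 0.6117  0.2703 -0.312 ] 0.525
ring [ 0.5954  0.2774 -0.3901] 0.056 gap [0.6407 0.2587]
ring [ 0.5969  0.2752 -0.4276] 0.153 gap [0.6415 0.2549]
ring [ 0.5965  0.2747 -0.3552] 0.333 gap [0.6425 0.2577]
```

View pics/rf.png

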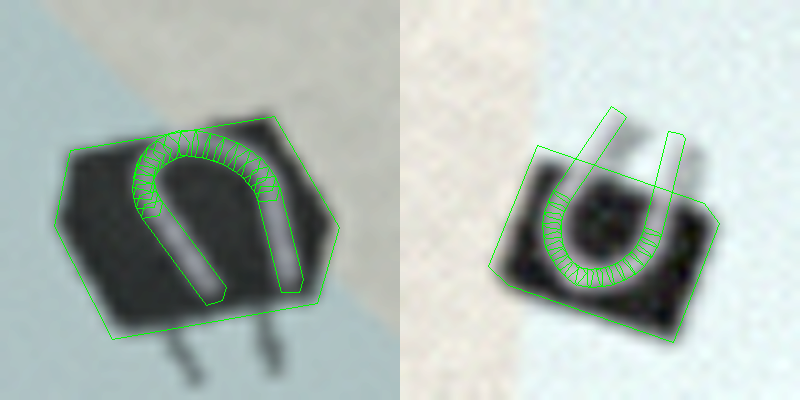

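The overlay fits the ring well in scene, with prongs ending at (215,297) and (290,287). The cameras disagree by about 3 mm sideways, so I'll take the middle and insert gently.

```bash
python3 - <<'E'
from ringm import *
a=np.pi-.38; q=down(a); X=np.array([.6422,.2563])
ctrl.movel([*X,.165],rot=q,vel=.1); ctrl.pause(.2)
f0=ctrl.read_wrist_force()
print(ctrl.movel([*X,.1425],vel=.04,force_limit=4),ctrl.read_tool_pos(),ctrl.read_wrist_force()-f0,ctrl.read_time_s())
p=snap("scene"); tp=ctrl.read_tool_pos(); K=10
u0,v0=pix(p,[.62,.265,.03])[0].astype(int)-[25,35]
im=cv2.resize(p["pixels"][v0:v0+60,u0:u0+60,::-1],None,fx=K,fy=K,interpolation=cv2.INTER_CUBIC)
im=np.clip(im.astype(float)*1.7,0,255).astype(np.uint8)
cv2.imwrite("pics/s7c.png",im); save(p,"s7.png")
E
```

```text
False [0.64228447 0.25633941 0.14265012] [1.65853684 0.24998486 1.32493984] 25.8417
```

View pics/s7c.png

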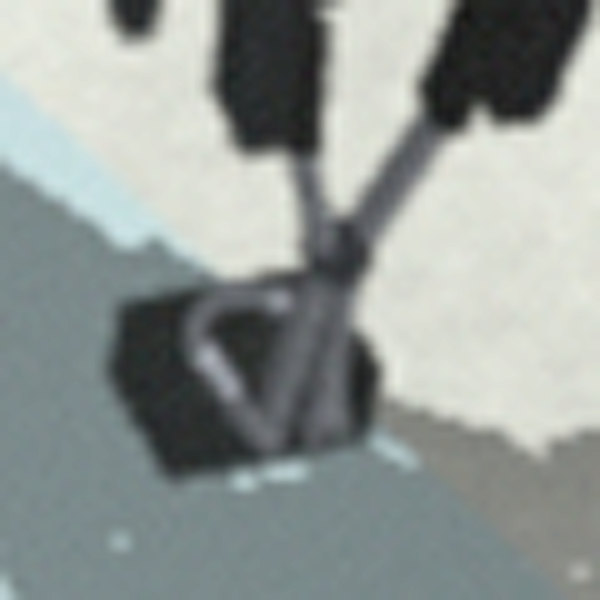

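The tips sit between the prongs at ring level: left tip (280,420) right of the left prong end (265,440), with no contact force. I'll squeeze in steps, raising the tool to make up for the pivot sinking.

```bash
python3 - <<'E'
from h import *
X=np.array([.6422,.2563]); z=.1425; f0=ctrl.read_wrist_force()
for o in(.050,.047,.044,.041,.038,.035,.030):
    ctrl.gripper_to(o); r=ctrl.read_opening()
    zz=z+(.054-max(r,.033))*.15
    ctrl.movel([*X,zz],vel=.05)
    print(o,round(r,4),round(ctrl.read_grasp_force(),1),round(zz,4),(ctrl.read_wrist_force()-f0).round(1),round(ctrl.read_time_s(),1))
p=snap("scene"); ps=[p]; K=10
for l in("pliers","tip_a","ring_center","ring","ring_gap"):
    for d in ctrl.mark_of(p,l)[:3]: print(l,round(d["confidence"],2),w(p,d["point"]).round(4))
u0,v0=pix(p,[.62,.265,.03])[0].astype(int)-[25,35]
im=cv2.resize(p["pixels"][v0:v0+60,u0:u0+60,::-1],None,fx=K,fy=K,interpolation=cv2.INTER_CUBIC)
im=np.clip(im.astype(float)*1.7,0,255).astype(np.uint8)
cv2.imwrite("pics/s8c.png",im); save(p,"s8.png")
E
```

```text
0.05 0.0503 12.2 0.1431 [ 0.2 -0.3 -1.4] 26.4
0.047 0.0472 12.8 0.1435 [-0.5 -0.4 -0.5] 26.9
0.044 0.044 14.3 0.144 [-1.1 -0.7 -0.4] 27.4
0.041 0.0414 16.8 0.1444 [-0.1  0.2 -0.5] 27.9
0.038 0.0384 18.8 0.1448 [-0.5 -0.  -0.9] 28.4
0.035 0.0353 20.9 0.1453 [-0.9 -0.2 -1.2] 29.0
0.03 0.0326 29.8 0.1456 [-1.1 -0.2 -1.7] 29.4
pliers 0.68 [0.6403 0.2581 0.0965]
tip_a 0.86 [0.6561 0.2763 0.0283]
tip_a 0.44 [0.6343 0.2429 0.0378]
ring_center 0.43 [0.619  0.2628 0.0367]
ring 0.51 [0.599  0.2699 0.0313]
ring_gap 0.53 [0.6507 0.2594 0.0355]
```

View pics/s8c.png

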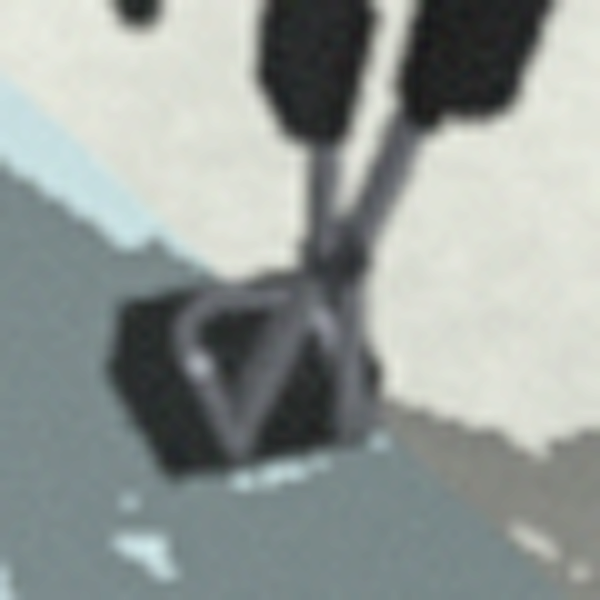

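The ring is spread, with the tips pressing on the prongs at (240,440) and (345,430). I'll lift it, carry it above the spindle and measure.

```bash
python3 - <<'E'
from ringm import *
X=np.array([.6422,.2563]); S=np.array([.5385,-.0833])
ctrl.movel([*X,.17],vel=.04); ctrl.movel([*X,.24],vel=.1)
T=S+.027*np.array([np.cos(.38),-np.sin(.38)])
ctrl.movel([*T,.24],vel=.13); ctrl.pause(.3)
tp=ctrl.read_tool_pos(); print(tp,ctrl.read_opening(),ctrl.read_grasp_force(),ctrl.read_time_s())
ps=[snap("scene"),snap("top"),snap("scene"),snap("top")]
for i,p in enumerate(ps):
    for l in("ring_center","ring","tip_a","pliers"):
        for d in ctrl.mark_of(p,l)[:3]:
            Y=w(p,d["point"])
            if np.linalg.norm(Y[:2]-S)<.08: print(i%2,l,round(d["confidence"],2),(Y-[*S,0]).round(4))
p=ps[0]; save(p,"s9.png"); save(ps[1],"t9.png"); K=8
u0,v0=pix(p,[*S,.125])[0].astype(int)-[37,35]
im=cv2.resize(p["pixels"][v0:v0+75,u0:u0+75,::-1],None,fx=K,fy=K,interpolation=cv2.INTER_CUBIC)
im=np.clip(im.astype(float)*1.7,0,255).astype(np.uint8)
M=R.from_euler("z",-.38).as_matrix()
for Q in ringparts(0,-.0025,.0025):
    Q=(Q-[.02,0,0])@M.T+[*S,tp[2]-.1131]
    cv2.polylines(im,[cv2.convexHull(((pix(p,Q)+.5-[u0,v0])*K).round().astype(np.int32))],True,(0,255,0),1)
Q=circ(.015,.082); Q=np.vstack([Q,circ(.0125,.086)])+[*S,0]
cv2.polylines(im,[cv2.convexHull(((pix(p,Q)+.5-[u0,v0])*K).round().astype(np.int32))],True,(0,0,255),1)
cv2.imwrite("pics/s9c.png",im)
E
```

```text
[ 0.56358284 -0.09326389  0.23999813] 0.03307480485279335 29.79728703086039 34.5417
0 ring 0.53 [-0.0164  0.0029  0.1255]
0 tip_a 0.76 [0.0366 0.0062 0.1251]
0 tip_a 0.66 [ 0.0182 -0.0214  0.1307]
0 ring_center 0.53 [ 0.002  -0.0069  0.1336]
0 ring 0.53 [-0.0223  0.0028  0.127 ]
0 tip_a 0.91 [0.037  0.0087 0.124 ]
0 tip_a 0.65 [ 0.0209 -0.0218  0.1287]
0 pliers 0.93 [ 0.0262 -0.011   0.1898]
```

View pics/s9c.png

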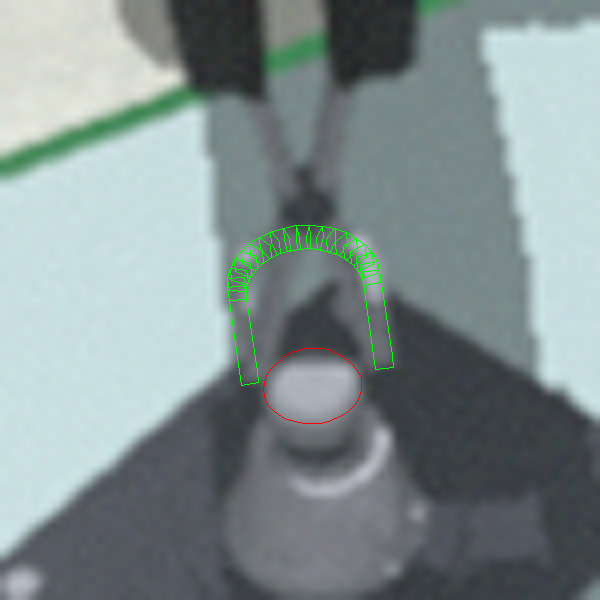

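```bash
cat > rm.py <<'E'
from ringm import *
S=np.array([.5385,-.0833])
def measure(n=2,verbose=True,pr=ringparts(0,-.0025,.0025)):
    tp=ctrl.read_tool_pos(); zr=tp[2]-.1131; out=[]
    sh=[q-[.02,0,0] for q in pr]
    for i in range(n):
        p=snap("scene"); m=mask(p,"ring",pix(p,[*(tp[:2]-[.02,-.01]),zr])[0])
        if m is None: continue
        for dz in(-.003,0,.003):
            r=fit([(p,m)],sh,[tp[0]-.025,tp[1]+.01,-.38],zr+dz)
            print(dz,"centre-S",(r[0][:2]-S).round(4),"yaw",r[0][2].round(3),"err",round(r[1],3),int(m.sum()))
        out.append(m)
    return p,m
if __name__=="__main__":
    p,m=measure(); np.save("m.npy",m)
    tp=ctrl.read_tool_pos()
    # spindle fit in scene, same camera: segment top by brightness
    c=ctrl.masks_of(p,"swivel_base")
    print(tp,[(d["confidence"],int(d["pixels"].sum())) for d in c])
    SB=[box(.15,.19,0,.014),np.vstack([circ(.028,.02),circ(.021,.058)]),np.vstack([circ(.015,.04),circ(.015,.082),circ(.0125,.086)])]
E
python3 rm.py
```

```text
-0.003 centre-S [-0.0036  0.0006] yaw -0.353 err 0.892 70
0 centre-S [-0.0007 -0.0004] yaw -0.37 err 0.904 70
0.003 centre-S [ 0.0021 -0.0017] yaw -0.358 err 0.914 70
[ 0.56356964 -0.09332297  0.23999353] [(0.8, 3279)]
```

```bash
python3 - <<'E'
from rm import *
tp=ctrl.read_tool_pos(); T=S+.027*np.array([np.cos(.38),-np.sin(.38)])
ctrl.movel([*T,.206],vel=.08); ctrl.pause(.3)
measure(4)
ps=[snap("scene"),snap("top"),snap("scene"),snap("scene")]
for i,p in enumerate(ps):
    for l in("ring_center","ring","tip_a","groove"):
        for d in ctrl.mark_of(p,l)[:3]:
            Y=w(p,d["point"])
            if np.linalg.norm(Y[:2]-S)<.08: print(i==1,l,round(d["confidence"],2),(Y-[*S,0]).round(4))
print(ctrl.read_time_s())
E
```

```text
-0.003 centre-S [-0.003   0.0003] yaw -0.352 err 0.612 93
0 centre-S [ 0.0003 -0.0013] yaw -0.353 err 0.625 93
0.003 centre-S [ 0.0023 -0.002 ] yaw -0.365 err 0.633 93
False ring_center 0.49 [-0.0005 -0.0028  0.0965]
False ring 0.51 [-0.0181  0.003   0.0912]
False tip_a 0.84 [0.0354 0.0074 0.0882]
False tip_a 0.73 [ 0.0172 -0.0197  0.0967]
False groove 0.75 [0.0054 0.0037 0.0649]
False ring_center 0.61 [-0.0001 -0.0026  0.0974]
False ring 0.62 [-0.0197  0.0016  0.0919]
False tip_a 0.65 [0.0388 0.0091 0.0915]
False tip_a 0.53 [ 0.0236 -0.0217  0.0962]
False groove 0.89 [0.0054 0.0032 0.0657]
False ring_center 0.45 [ 0.0024 -0.0016  0.0991]
False ring 0.46 [-0.0204  0.0027  0.0914]
False tip_a 0.69 [0.0348 0.0101 0.0918]
False tip_a 0.45 [ 0.0194 -0.0219  0.0953]
False groove 0.56 [0.0039 0.0042 0.0666]
38.0667
```

```bash
python3 - <<'E'
from rm import *
T=S+.027*np.array([np.cos(.38),-np.sin(.38)])+[0,.001]
ctrl.movel([*T,.206],vel=.05); ctrl.pause(.2)
F=lambda:np.mean([ctrl.read_wrist_force() for _ in range(5)],0)
M=lambda:np.ravel(ctrl.read_ft_torque())
f0=F();m0=M()
for z in(.202,.198,.194,.19,.186,.182,.179):
    s=ctrl.movel([*T,z],vel=.04,force_limit=5); ctrl.pause(.05)
    print(z,s,(F()-f0).round(2),(M()-m0).round(3),ctrl.read_tool_pos().round(4))
    if s: break
measure(2)
p=snap("scene"); save(p,"s10.png")
for l in("ring_center","ring","tip_a","cup"):
    for d in ctrl.mark_of(p,l)[:3]:
        Y=w(p,d["point"])
        if np.linalg.norm(Y[:2]-S)<.08: print(l,round(d["confidence"],2),(Y-[*S,0]).round(4))
print(ctrl.read_opening(),ctrl.read_time_s())
E
```

```text
0.202 False [-0.71 -0.25 -0.63] [ 0.075 -0.022  0.024] [ 0.5635 -0.0923  0.2018]
0.198 False [-0.24 -0.53  0.57] [ 0.044 -0.017  0.044] [ 0.5635 -0.0923  0.1979]
0.194 False [ 0.33  0.18 -0.44] [ 0.003 -0.013 -0.001] [ 0.5636 -0.0923  0.1939]
0.19 False [0.37 0.2  0.26] [-0.015 -0.004  0.   ] [ 0.5635 -0.0923  0.1899]
0.186 False [-0.61  0.14 -0.62] [-0.026 -0.021  0.047] [ 0.5635 -0.0923  0.1859]
0.182 False [ 0.74 -0.45 -0.65] [-0.02   0.013  0.083] [ 0.5635 -0.0923  0.1819]
0.179 False [-0.22 -0.18  0.32] [-0.018 -0.032  0.004] [ 0.5636 -0.0923  0.1789]
-0.003 centre-S [-0.0224  0.01  ] yaw -0.465 err 36.875 3
0 centre-S [-0.0165  0.0086] yaw -0.485 err 36.833 3
0.003 centre-S [-0.001   0.0006] yaw -0.436 err 38.271 3
ring 0.63 [ 0.0192 -0.0188  0.1939]
ring 0.57 [-0.0177  0.0047  0.0641]
ring 0.22 [ 0.0287 -0.0041  0.0643]
tip_a 0.54 [0.0376 0.0094 0.0644]
tip_a 0.52 [ 0.0182 -0.0218  0.069 ]
cup 0.43 [ 0.0051 -0.0018  0.0328]
0.03303221491891199 41.0667
```

```bash
python3 - <<'E'
from h import *
S=np.array([.5385,-.0833,0])
for _ in range(3):
    p=snap("scene")
    for l in("ring_center","ring"):
        for d in ctrl.mark_of(p,l)[:3]:
            Y=w(p,d["point"])-S
            if np.linalg.norm(Y[:2])<.03 and Y[2]<.09: print(l,round(d["confidence"],2),Y.round(4))
print(ctrl.read_wrist_force(),ctrl.read_grasp_force(),ctrl.read_time_s())
print(ctrl.hand_in())
E
```

```text
ring_center 0.63 [ 0.0026 -0.0005  0.0718]
ring_center 0.17 [-0.0202  0.0066  0.066 ]
ring 0.38 [-0.019   0.0048  0.0664]
ring_center 0.46 [-0.0006 -0.0001  0.0703]
ring 0.63 [-0.0212  0.0023  0.0693]
ring_center 0.62 [ 0.0008 -0.0032  0.0704]
ring 0.42 [-0.02    0.0073  0.0635]
[-0.71460297  0.46323344 -1.92456199] 29.79728509148117 41.5167
the job is handed in; nothing more can be done
None
```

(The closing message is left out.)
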